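# Put the oil flask away and snap its cap on

## Task

Put the square metal flask back upright in its own holder, the one with the square slot, seated fully down and let go of; then take its ribbed snap cap, set it over the flask's neck and press straight down until it clicks and is fully home. Keep pressing firmly on the cap after the click: the job ends with the robot still pressing the cap down onto the flask in its holder, not letting up. Leave the other things on the table where they are.

Things in the scene. Friction and masses are not known exactly. Their poses are not given: they have to be found in the camera images.
- flask: Loose square aluminium flask standing upright, 160 g (varies 30 to 40 percent): body 46 x 46 mm, edges rounded, 76 mm tall, then a round white neck on its middle up to 112 mm above the base. Fits its slot at any quarter turn. Origin: centre of the base underside. z up along the neck, x and y along the square's sides.
- neck_top (a point): Centre of the neck's top, on the flask's axis 112 mm above its base. Neck: 20 mm diameter (23 mm collar in its lowest 4 mm), its top 4 mm tapering to 12 mm. Four sprung steel beads stick out 4 mm from it, 90.5 mm above the base, on the flask's x and y axes; they yield inward and the cap clicks over them.
- flask_seat (a point): Point on the flask's axis 84 mm above its base (8 mm above its square body): the cap's underside is here when fully home. A cap set on unpressed rests on the beads 9 to 10 mm higher. Pressing takes about 8 to 10 N, which drops suddenly (click) about 5 mm above this point; then the cap runs down by itself and stands hard on the neck's top.
- cap: Loose ribbed round grey plastic snap cap, 30 g, 39 mm outer diameter, 32 mm tall, mouth down on the table at the start. Inside: lip of 24 mm bore, 2.5 mm high, at the mouth; 30 mm bore above, 28 mm deep. Any yaw fits. At the end press it with 10 to 25 N (the flask must bear on its holder with over 8 N). Origin: centre of the underside (mouth plane), z up.
- square_holder: Fixed light plywood holder block 84 x 84 x 30 mm with a square slot 50 x 50 mm, 24 mm deep, rim chamfered 3 mm, its sides along the block's x and y axes; the flask's own place (it fits at any quarter turn). On its front (-x) side is a low tab 60 x 22 mm, 12 mm high, with a small raised dark square as label. Origin: centre of the underside, on the table; z up.
- square_holder_floor (a point): Centre of the square slot's floor, 6 mm above the table; the flask's base centre lies here when seated. Axes as the holder.
- round_holder: Fixed holder like the square one, but with a round slot of 56 mm and a raised disc as label; it carries the pot. Origin: centre of the underside.
- oblong_holder: Fixed holder like the square one, but with an oblong slot 24 x 66 mm and a raised bar as label; empty, to be left so. The three holders stand roughly in a row, in any order. Origin: centre of the underside.
- pot: Bystander: white ceramic pot with cork lid, 52 mm diameter, 62 mm tall, standing in the round slot, its top 68 mm above the table. Origin: centre of the underside.
- cream_tin: Bystander: closed round aluminium cream tin with twist cap, 62 mm diameter, 28 mm tall, between the flask and the cap. Origin: centre of the underside.
- comb: Bystander: flat grey plastic comb 150 x 35 x 5 mm lying on the table. Origin: underside, near its middle; x along its length.
- teether: Bystander: mint silicone teether ring, 72 mm outer diameter, 12 mm thick, lying flat. Origin: centre of the underside.
- rattle: Bystander: wooden rattle, a 14 mm rod with two rounded 36 mm blocks at its ends, 136 mm long, lying on the table. Origin: underside, at its middle; x along its length.

How it is judged (in metres and radians):
On the way, in this order (a step that is already met when the one before it is completed fails the run):
1. the flask stands seated in the square slot and is let go (horizontal distance between flask and square_holder_floor below 0.004 m and z of flask in the frame of square_holder_floor below 0.003 m and angle between flask's own z axis and vertical below 0.06 rad and contact force between the fingers and flask below 0.3 N), for 0.2 s.
2. the cap is clicked fully home on the neck of the seated flask (horizontal distance between flask and square_holder_floor below 0.004 m and z of flask in the frame of square_holder_floor below 0.003 m and angle between flask's own z axis and vertical below 0.06 rad and z of cap in the frame of flask_seat between -0.003 and 0.0025 m and horizontal distance between cap and flask_seat below 0.004 m and angle between the z axis of cap and the z axis of flask, either way round below 0.08 rad), for 0.2 s.
At the end, for the whole second after the job is handed in: Flask seated in the square slot (within 4 mm of centre, 3 mm of floor, 0.06 rad of upright); cap home on its neck (2.5 mm of seat, 4 mm sideways, 0.08 rad); robot pressing the cap so that the flask bears on the holder with over 8 N, through the last second (all of step 2 and contact force between flask and square_holder above 8 N and contact force between any of the fingers, the arm and cap above 4 N); the arm keeps its last pose, push and grip.
It fails at once if another thing on the table is moved by more than 3 cm (distance of any of pot, cream_tin, comb, teether, rattle from where it was at the start of the episode above 0.03 m).
It also fails if it takes over 72 s, if anything falls off the work surface, if the arm or the gripper's body presses on something with over 40 N, if the wrist force passes 120 N, or if a joint passes its speed limit or range.

## Robot

A 6-joint arm with a two-finger parallel gripper is mounted at the origin on the work surface. World frame = base frame: x ahead of the robot, y to its left, z up, the work surface at z = 0. Lengths are in m, angles in degrees, forces in N, time in s.
With the tool pointing down it reaches from about 0.375 to 0.9 m from the base axis. Payload 3.1 kg.
Tool frame: the origin (TCP) lies at the very end of the fingers, on their centre line; the grasp point (between the pads) lies behind it (bot.grip_depth is the z of the grasp point in the tool frame, in m); z points along the fingers, y is the direction in which the jaws open and shut (so a half turn about z gives the same grasp; the last joint's range is limited). The gripper opens to 87 mm and grips with 3 to 60 N. Pads are 19 mm wide; open, the fingers measure 117 mm over their backs; the gripper's body (75 mm by 190 mm) begins 51 mm behind the grasp point.
Start: joints at [-75.43, 30.224, 82.088, -0, 67.689, -10.227], TCP at [0.262, -0.567, 0.223] pointing down, gripper open.
Joint ranges: [-176.69, 176.69], [-43.24, 126.21], [12.49, 139.97], [-82, 262], [0, 151.66], [-163.58, 163.58]. Speed limits (degrees/s): [159.86, 159.86, 180, 180, 180, 180].

## Interface

Orientations are given as a 3x3 rotation matrix whose columns are the frame's x, y, z axes.
In Python, from rig import bot, vision gives the robot as it stands. The module is installed in compiled form; this text tells all that it offers.
- The arm moves only by the shell command python3 -m jog 'ROWS'. ROWS is JSON, a list of rows, each a list of 3 entries, a list of its own where there are three numbers: the shift along the tool's x, y, z in mm, then the turn, a rotation vector about the tool's x, y, z in degrees, then the closure, from 0 (fully open) to 1 (shut). In form: [[[dx, dy, dz], [wx, wy, wz], fingers], ...]. A call has 1 to 12 rows; each row is the pose to reach, as a shift and turn from the pose commanded when the call began, along the tool's axes at that moment; what a row does not reach only later rows make up. A row lasts 1/12 s, in which the tool goes at most 41.7 mm and 7.16 degrees, less where a joint would pass 70% of its speed; a pose out of reach is approached as far as the arm can. A call with a gripper value outside its range is refused whole. The fingers move at their own pace and stop on an object; the grip force is fixed at half the most. Time passes only in rows, so rows that repeat a pose let the fingers close. It gives the time, the measured TCP pose, the force and the opening at its end, in the units of the state.
- bot.read_state(): the state, without advancing time (a new reading comes with each control period).
- vision.capture(name): name is "scene" or "top"; returns the picture (400x640x3 uint8, red, green, blue); there is no depth.
- vision.camera_info(name): a dict with "intrinsics" (3x3 intrinsics, pixels), "camera_from_world" (4x4, takes a point from world to camera coordinates). Camera axes: x right, y up, looking along -z (the intrinsics and any distortion apply to the point x, -y, -z); pixel columns grow to the right and rows downward; lengths in m; the calibration is good to about 2 mm. A picture is of the moment at which its call begins. camera_info takes no time and is no camera call.
- bot.hand_in(): hands the job in, once; it reports no verdict.
The state is a dict: "time_s": time; "joint_positions": joint angles; "qvel": joint speeds; "tau": joint torques, N m; "position": TCP position; "tcp_rot": TCP orientation; "force": force on the tool from outside, world axes, zero at the start; "moment": the same for the moment, N m; "opening": opening from 0.0 (shut) to 1.0 (fully open).
Only numpy, scipy, OpenCV 4.12 (cv2) and the standard library are available. Lean on these libraries where they do the work, as an engineer would, in place of code of your own. Each camera call takes 0.05 s, during which the arm holds its last target. There are 200 camera calls.

## Working session

There is one attempt and no reset: what is moved stays moved. The work goes in short steps, Python scripts to look and compute and a shell command to move; the robot and the scene stay as the last step left them, time stands still between calls to the robot, and variables do not carry over. Pictures are saved under pics/ and viewed, about 8 in all and at most 12, crops included, and the job is handed in when it is done.

```bash
mkdir -p pics; python3 - <<'E'
from rig import bot, vision
import cv2, numpy as np
np.set_printoptions(precision=4,suppress=True)
for n in("scene","top"):
    im=vision.capture(n); cv2.imwrite(f"pics/{n}0.png",im[...,::-1]); i=vision.camera_info(n)
    print(n,i)
s=bot.read_state(); print(s, bot.grip_depth)
E
```

```text
scene {'intrinsics': array([[464.7599,   0.    , 323.5101],
       [  0.    , 464.7599, 198.274 ],
       [  0.    ,   0.    ,   1.    ]]), 'camera_from_world': array([[ 0.5993,  0.8005, -0.0044, -0.3183],
       [-0.5109,  0.3867,  0.7677,  0.1952],
       [ 0.6163, -0.4579,  0.6407, -1.6289],
       [ 0.    ,  0.    ,  0.    ,  1.    ]])}
top {'intrinsics': array([[432.7489,   0.    , 319.7171],
       [  0.    , 432.7489, 197.6734],
       [  0.    ,   0.    ,   1.    ]]), 'camera_from_world': array([[ 0.013 , -0.9998,  0.0116, -0.0228],
       [ 0.9921,  0.0143,  0.1245, -0.559 ],
       [-0.1247,  0.0099,  0.9921, -1.3704],
       [ 0.    ,  0.    ,  0.    ,  1.    ]])}
{'time_s': 0.1, 'joint_positions': array([-75.4301,  30.2741,  82.1487,  -0.0001,  67.687 , -10.2283]), 'qvel': array([-0.0843, -0.0563, -0.1923,  0.0003, -0.0153,  0.061 ]), 'tau': array([ -0.0001, -44.0986, -17.7151,   0.0635,   0.0534,  -0.0001]), 'position': array([ 0.262 , -0.5667,  0.2217]), 'tcp_rot': array([[ 0.9078,  0.4194, -0.0005],
       [ 0.4194, -0.9078,  0.0019],
       [ 0.0003, -0.0019, -1.    ]]), 'force': array([ 0.7323, -0.5491,  0.1751]), 'moment': array([ 0.0087, -0.0366, -0.0135]), 'opening': 0.9994438907265805} -0.0187
```

View pics/top0.png

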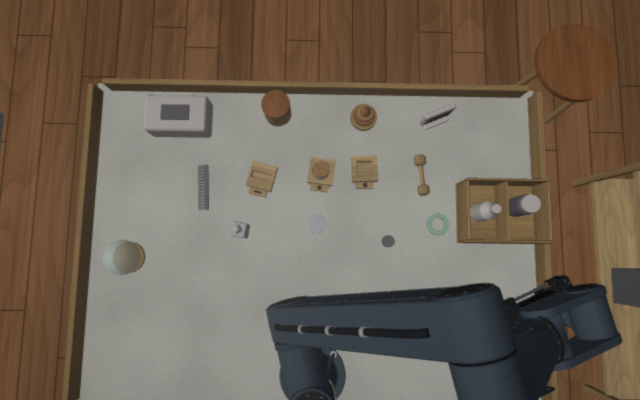

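View pics/scene0.png

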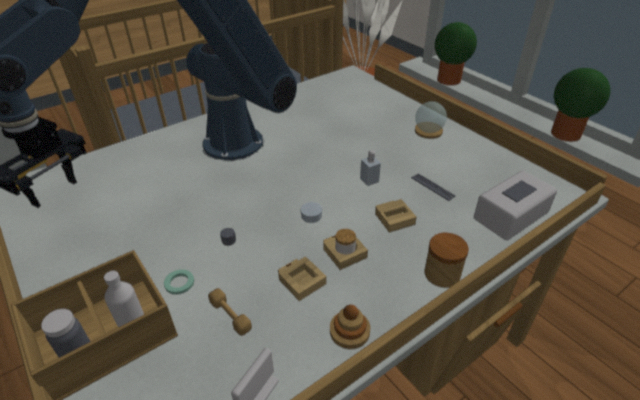

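The top view shows the flask at about (239,229), the tin at (316,224) and the cap at (388,241). The holders are at (262,178), (321,172, carrying the pot) and (365,171). I'll zoom in to tell the slots apart and get the outlines.

```bash
python3 - <<'E'
import cv2, numpy as np
t=cv2.imread("pics/top0.png"); s=cv2.imread("pics/scene0.png")
z=lambda im,x,y,w,h,k:cv2.resize(im[y:y+h,x:x+w],None,fx=k,fy=k,interpolation=cv2.INTER_CUBIC)
a=z(t,225,150,80,100,3.75); a=cv2.resize(t[150:250,225:305],(240,300),interpolation=cv2.INTER_CUBIC)
r1=np.hstack([z(t,225,150,50,100,4)[:, :200], z(t,340,150,60,100,4)])
r1=np.hstack([z(t,225,155,60,90,5), z(t,345,150,60,100,4.5)])if 0 else None
A=z(t,225,155,60,50,6.6);B=z(t,340,148,60,50,6.6);C=z(s,370,190,60,50,6.6);D=z(s,272,250,60,50,6.6)
cv2.imwrite("pics/zoom1.png",cv2.resize(np.vstack([np.hstack([A,B]),np.hstack([C,D])]),(720,600)))
A=z(t,220,210,40,30,9);B=z(t,370,226,40,30,9);C=z(s,350,145,40,45,9);D=z(s,208,220,40,45,9)
cv2.imwrite("pics/zoom2.png",np.vstack([np.hstack([A,B]),np.hstack([C,D])[:330]]))
E
```

```text
(no output)
```

View pics/zoom1.png

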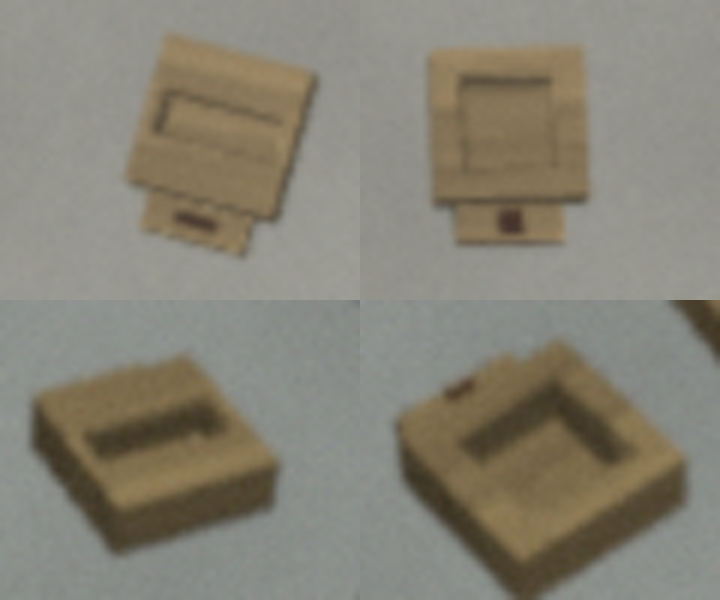

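View pics/zoom2.png

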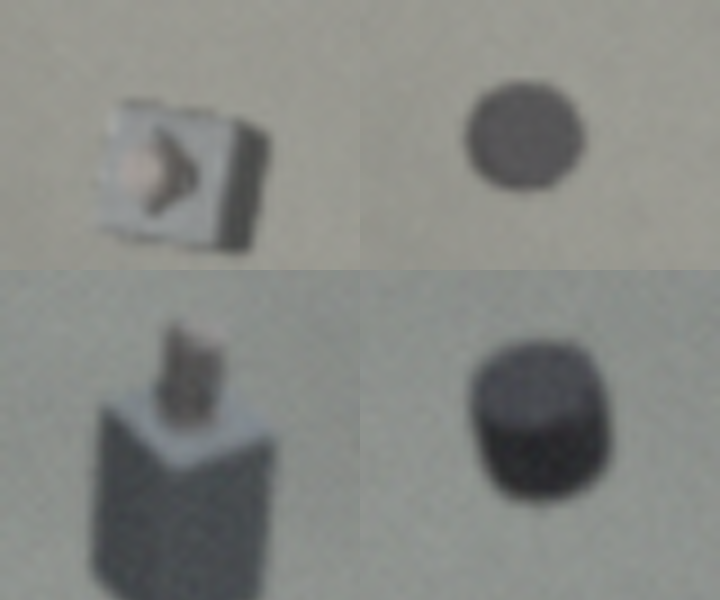

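The square slot is in the holder at top (365,169) and scene (302,277). The crops also give corners of the flask's top face, its neck and the cap's disc. Next I cast rays from these pixels.

```bash
cat > h.py <<'E'
from rig import bot, vision
import cv2, numpy as np
np.set_printoptions(precision=4,suppress=True)
I={n:vision.camera_info(n) for n in("scene","top")}
def ray(n,uv):
    K=I[n]["intrinsics"];T=I[n]["camera_from_world"]
    a=np.linalg.solve(K,[uv[0],uv[1],1.]); d=T[:3,:3].T@(a*[1,-1,-1]); return -T[:3,:3].T@T[:3,3],d
def onz(n,uv,z):
    o,d=ray(n,uv); return (o+d*(z-o[2])/d[2])[:2]
def proj(n,p):
    K=I[n]["intrinsics"];T=I[n]["camera_from_world"]
    c=(T[:3,:3]@np.asarray(p)+T[:3,3])*[1,-1,-1]; q=K@c; return q[:2]/q[2]
def crop(o,k,x,y): return np.array([o[0]+(x+.5)/k-.5,o[1]+(y+.5)/k-.5])
E
python3 - <<'E'
from h import *
ang=lambda v:np.degrees(np.arctan2(v[1],v[0]))
def quad(n,o,k,pts,z):
    P=np.array([onz(n,crop(o,k,*p),z) for p in pts]); print(n,P.tolist(),"c",(P[0]+P[2])/2,[ (round(1e3*np.linalg.norm(P[i+1]-P[i]),1),round(ang(P[i+1]-P[i]),1)) for i in range(len(P)-1)])
    return P
print("holder block top");quad("top",(340,148),6,[(70,48),(223,47),(228,200),(75,202)],.03)
quad("scene",(272,250),6,[(40,125),(165,260),(327,160),(203,40)],.03)
print("slot");quad("top",(340,148),6,[(99,78),(190,77),(194,165),(104,168)],.03)
quad("scene",(272,250),6,[(103,152),(0,0),(277,160),(199,82)],.03)
print("flask top");quad("top",(220,210),9,[(118,102),(240,122),(222,247),(104,229)],.076)
quad("scene",(350,145),9,[(100,135),(180,200),(272,165)],.076)
print("neck",onz("top",crop((220,210),9,140,172),.112),onz("scene",crop((350,145),9,197,60),.112))
t=cv2.imread("pics/top0.png");s=cv2.imread("pics/scene0.png")
for n,im,(x,y,w,h) in(("top",t,(375,230,28,24)),("scene",s,(214,224,30,26))):
    g=cv2.resize(im[y:y+h,x:x+w],None,fx=8,fy=8,interpolation=cv2.INTER_CUBIC).max(2)
    th,m=cv2.threshold(g,0,255,cv2.THRESH_OTSU|cv2.THRESH_BINARY_INV)
    c=max(cv2.findContours(m,0,1)[0],key=cv2.contourArea);M=cv2.moments(c)
    print("cap",n,onz(n,crop((x,y),8,M["m10"]/M["m00"],M["m01"]/M["m00"]),.016),cv2.boundingRect(c))
E
```

```text
holder block top
top [[0.7014494482748381, -0.11749811454840162], [0.7033286393847022, -0.20184762647435867], [0.6179965658662638, -0.20429093681813731], [0.6156414995235181, -0.12056717085048053]] c [ 0.6597 -0.1609] [(np.float64(84.4), np.float64(-88.7)), (np.float64(85.4), np.float64(-178.4)), (np.float64(83.8), np.float64(91.6))]
scene [[0.6182765062464081, -0.20327863794382472], [0.705821630502472, -0.20173657682629492], [0.7034470602689693, -0.12114763104802401], [0.6198152091244562, -0.12324793572441273]] c [ 0.6609 -0.1622] [(np.float64(87.6), np.float64(1.0)), (np.float64(80.6), np.float64(91.7)), (np.float64(83.7), np.float64(-178.6))]
slot
top [[0.6848711447067242, -0.13351871199659493], [0.6862067116239012, -0.18361270994863732], [0.6371334641863973, -0.1857146256390541], [0.6347240406828503, -0.13638388870800794]] c [ 0.661  -0.1596] [(np.float64(50.1), np.float64(-88.5)), (np.float64(49.1), np.float64(-177.5)), (np.float64(49.4), np.float64(92.8))]
scene [[0.6457017641575835, -0.19072070535720737], [0.5486579984404295, -0.179043054315629], [0.6913431478113133, -0.137189
[... 171 characters left out ...]
, np.float64(-179.0))]
flask top
top [[0.4770542410210643, 0.2562741362896129], [0.47069280612933834, 0.21377406379825895], [0.427400755645513, 0.21850911033127415], [0.433054166988559, 0.25943316990967663]] c [0.4522 0.2374] [(np.float64(43.0), np.float64(-98.5)), (np.float64(43.6), np.float64(173.8)), (np.float64(41.3), np.float64(82.1))]
scene [[0.43005364408835145, 0.2173166276081877], [0.4745651667709775, 0.2142214652597213], [0.47814113562534855, 0.2518966547904674]] c [0.4541 0.2346] [(np.float64(44.6), np.float64(-4.0)), (np.float64(37.8), np.float64(84.6))]
neck [0.4511 0.2411] [0.4547 0.2362]
cap top [ 0.4233 -0.2387] (53, 41, 107, 98)
cap scene [ 0.4241 -0.241 ] (50, 32, 126, 144)
```

```bash
cat >> h.py <<'E'
from scipy.spatial.transform import Rotation as Ro
def go(p,yaw):
    "tool-axis shift (mm) and turn (deg) from measured pose to p, tool down with x axis at world yaw"
    s=bot.read_state();R=s["tcp_rot"];c,n=np.cos(np.radians(yaw)),np.sin(np.radians(yaw))
    G=np.array([[c,n,0],[n,-c,0],[0,0,-1]])
    print("t",round(s["time_s"],2),"at",s["position"],"op",round(s["opening"],3),"F",s["force"],"j",s["joint_positions"].round(1))
    print("SHIFT",(R.T@(np.array(p)-s["position"])*1e3).round(1),"TURN",Ro.from_matrix(R.T@G).as_rotvec(degrees=True).round(2))
E
python3 -c "
from h import *
go([.5,-.1,.22],-7); go([.453,.236,.2],-7)"
```

```text
t 0.1 at [ 0.262  -0.5667  0.2217] op 0.999 F [ 0.7323 -0.5491  0.1751] j [-75.4  30.3  82.1  -0.   67.7 -10.2]
SHIFT [ 411.8 -323.9    2.4] TURN [-0.11  0.01 31.8 ]
t 0.1 at [ 0.262  -0.5667  0.2217] op 0.999 F [ 0.7323 -0.5491  0.1751] j [-75.4  30.3  82.1  -0.   67.7 -10.2]
SHIFT [ 510.1 -648.6   23.1] TURN [-0.11  0.01 31.8 ]
```

```bash
python3 -m jog '[[[412,-324,2],[0,0,0],0],[[412,-324,2],[0,0,0],0],[[412,-324,2],[0,0,0],0],[[412,-324,2],[0,0,0],0],[[412,-324,2],[0,0,10],0],[[412,-324,2],[0,0,20],0],[[412,-324,2],[0,0,32],0],[[412,-324,2],[0,0,32],0],[[412,-324,2],[0,0,32],0],[[412,-324,2],[0,0,32],0],[[412,-324,2],[0,0,32],0],[[412,-324,2],[0,0,32],0]]'; python3 -c "
from h import *
go([.453,.236,.2],-7)"
```

```text
time_s: 1.1
position: [0.484, -0.1309, 0.2205]
tcp_rot: [[0.992, -0.126, -0.001], [-0.126, -0.992, 0.0], [-0.001, -0.0, -1.0]]
force: [0.4, -0.2, 0.2]
opening: 0.997
t 1.1 at [ 0.484  -0.1309  0.2205] op 0.997 F [ 0.4117 -0.2051  0.2247] j [-27.9  20.9  99.7  -0.   59.5  69.3]
SHIFT [ -76.9 -360.1   20.6] TURN [-0.01  0.03 -0.22]
```

```bash
python3 -m jog '[[[-77,-360,20],[0,0,0],0],[[-77,-360,20],[0,0,0],0],[[-77,-360,20],[0,0,0],0],[[-77,-360,20],[0,0,0],0],[[-77,-360,20],[0,0,0],0],[[-77,-360,20],[0,0,0],0],[[-77,-360,20],[0,0,0],0],[[-77,-360,20],[0,0,0],0],[[-77,-360,20],[0,0,0],0],[[-77,-360,20],[0,0,0],0],[[-77,-360,20],[0,0,0],0],[[-77,-360,20],[0,0,0],0]]'; python3 - <<'E'
from h import *
go([.453,.236,.15],-7)
im=vision.capture("top");i2=vision.capture("scene")
z=lambda im,x,y,w,h,k:cv2.resize(im[y:y+h,x:x+w],None,fx=k,fy=k,interpolation=cv2.INTER_CUBIC)
cv2.imwrite("pics/ap.png",np.hstack([z(im,190,190,90,80,4.4),z(i2,325,110,90,80,4.4)])[...,::-1])
E
```

```text
time_s: 2.1
position: [0.4521, 0.2335, 0.2004]
tcp_rot: [[0.992, -0.124, -0.001], [-0.124, -0.992, -0.001], [-0.001, 0.001, -1.0]]
force: [-0.2, 0.2, -0.4]
opening: 0.996
t 2.1 at [0.4521 0.2335 0.2004] op 0.996 F [-0.1654  0.2091 -0.3565] j [ 14.7  23.1  99.9  -0.   57.  111.9]
SHIFT [ 0.6 -2.6 50.4] TURN [ 0.05  0.04 -0.15]
```

View pics/ap.png

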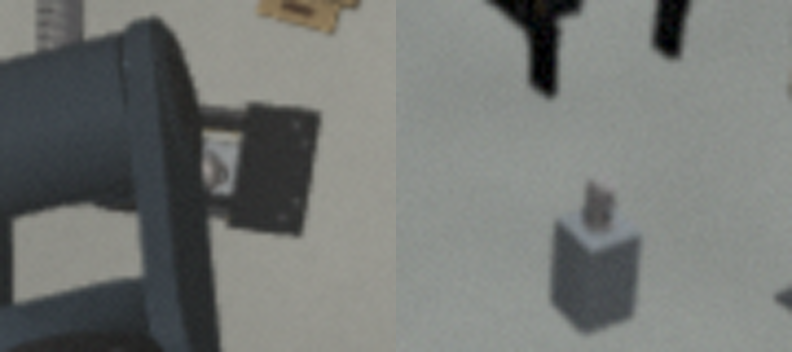

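The fingers straddle the flask: in the scene half of the picture, tips at (543,95) and (668,55) against the neck at (598,185). I can descend.

```bash
python3 -m jog '[[[0.6,-2.6,30],[0,0,0],0],[[0.6,-2.6,60],[0,0,0],0],[[0.6,-2.6,90],[0,0,0],0],[[0.6,-2.6,115],[0,0,0],0],[[0.6,-2.6,135],[0,0,0],0],[[0.6,-2.6,148],[0,0,0],0],[[0.6,-2.6,152],[0,0,0],0],[[0.6,-2.6,152],[0,0,0],0],[[0.6,-2.6,152],[0,0,0],0]]'; python3 -c "
from h import *
go([.453,.236,.048],-7)"
```

```text
time_s: 2.95
position: [0.4542, 0.2356, 0.0491]
tcp_rot: [[0.992, -0.127, 0.001], [-0.127, -0.992, 0.0], [0.001, -0.0, -1.0]]
force: [-0.1, 0.2, -0.0]
opening: 1.002
t 2.95 at [0.4542 0.2356 0.0491] op 1.002 F [-0.0961  0.1899 -0.0203] j [ 14.9  37.9 106.1  -0.   36.  112.2]
SHIFT [-1.2 -0.3  1.1] TURN [-0.01 -0.03 -0.3 ]
```

```bash
python3 -m jog '[[[-1,0,0.5],[0,0,0],0.3],[[-1,0,0.5],[0,0,0],0.5],[[-1,0,0.5],[0,0,0],0.6],[[-1,0,0.5],[0,0,0],0.7],[[-1,0,0.5],[0,0,0],0.8],[[-1,0,0.5],[0,0,0],0.9],[[-1,0,0.5],[0,0,0],1],[[-1,0,0.5],[0,0,0],1],[[-1,0,0.5],[0,0,0],1],[[-1,0,0.5],[0,0,0],1],[[-1,0,0.5],[0,0,0],1],[[-1,0,0.5],[0,0,0],1]]'; python3 -c "
from h import *
go([.453,.236,.2],-7)"
```

```text
time_s: 3.95
position: [0.4526, 0.2366, 0.0483]
tcp_rot: [[0.992, -0.125, 0.0], [-0.125, -0.992, 0.0], [0.0, -0.0, -1.0]]
force: [0.2, 1.5, 1.8]
opening: 0.528
t 3.95 at [0.4526 0.2366 0.0483] op 0.528 F [0.198  1.534  1.7529] j [ 15.   37.9 106.2   0.   35.8 112.2]
SHIFT [   0.6    0.5 -151.7] TURN [-0.02 -0.02 -0.21]
```

```bash
python3 -m jog '[[[0,0,-8],[0,0,0],1],[[0,0,-30],[0,0,0],1],[[0,0,-60],[0,0,0],1],[[0,0,-95],[0,0,0],1],[[0,0,-125],[0,0,0],1],[[0,0,-142],[0,0,0],1],[[0,0,-142],[0,0,0],1],[[0,0,-142],[0,0,0],1]]'; python3 -c "
from h import *
go([.66,-.161,.19],1.4)"
```

```text
time_s: 4.62
position: [0.4524, 0.2364, 0.191]
tcp_rot: [[0.992, -0.125, 0.002], [-0.125, -0.992, 0.0], [0.002, -0.0, -1.0]]
force: [-0.1, -0.3, -2.7]
opening: 0.525
t 4.62 at [0.4524 0.2364 0.191 ] op 0.525 F [-0.0543 -0.3209 -2.7164] j [ 15.   23.9 100.4  -0.   55.6 112.2]
SHIFT [255.7 368.3   1.2] TURN [-0.02 -0.09 -8.6 ]
```

```bash
python3 -m jog '[[[11,16,0],[0,0,-1],1],[[30,43,0],[0,0,-2],1],[[52,75,0],[0,0,-3],1],[[75,108,0],[0,0,-4],1],[[98,141,0],[0,0,-5],1],[[121,174,0],[0,0,-6],1],[[144,207,0],[0,0,-7],1],[[167,240,0],[0,0,-8],1],[[190,273,0],[0,0,-8.6],1],[[213,306,0],[0,0,-8.6],1],[[233,335,0],[0,0,-8.6],1],[[248,357,0],[0,0,-8.6],1]]'; python3 -m jog '[[[6,9,0],[0,0,0],1],[[8,11,0],[0,0,0],1],[[8,11,0],[0,0,0],1],[[8,11,0],[0,0,0],1],[[8,11,0],[0,0,0],1]]'
python3 -c "
from h import *
go([.66,-.161,.10],1.4)"
```

```text
time_s: 5.62
position: [0.6534, -0.1519, 0.1869]
tcp_rot: [[1.0, 0.022, -0.004], [0.022, -1.0, 0.001], [-0.004, -0.001, -1.0]]
force: [-0.1, 0.1, -2.0]
opening: 0.527
time_s: 6.03
position: [0.6608, -0.1573, 0.1896]
tcp_rot: [[1.0, 0.026, -0.002], [0.026, -1.0, 0.001], [-0.002, -0.002, -1.0]]
force: [0.1, 0.3, -1.4]
opening: 0.525
t 6.03 at [ 0.6608 -0.1573  0.1896] op 0.525 F [ 0.0525  0.2565 -1.4473] j [-22.8  36.5  75.3   0.   68.3  65.7]
SHIFT [-0.7  3.8 89.6] TURN [-0.09  0.14  0.11]
```

Lower to about TCP z 0.10, so the flask base is around 0.052 and above the rim, then compare flask and slot in the images.

```bash
python3 -m jog '[[[-0.7,3.8,15],[0,0,0],1],[[-0.7,3.8,35],[0,0,0],1],[[-0.7,3.8,60],[0,0,0],1],[[-0.7,3.8,80],[0,0,0],1],[[-0.7,3.8,89],[0,0,0],1],[[-0.7,3.8,89],[0,0,0],1],[[-0.7,3.8,89],[0,0,0],1],[[-0.7,3.8,89],[0,0,0],1]]'
python3 - <<'E'
from h import *
go([.66,-.161,.10],1.4)
im=vision.capture("top");i2=vision.capture("scene")
cv2.imwrite("pics/top1.png",im[...,::-1]);cv2.imwrite("pics/scene1.png",i2[...,::-1])
z=lambda im,x,y,w,h,k:cv2.resize(im[y:y+h,x:x+w],None,fx=k,fy=k,interpolation=cv2.INTER_CUBIC)
cv2.imwrite("pics/hov.png",np.hstack([z(im,335,140,65,90,6),z(i2,265,210,65,90,6)])[...,::-1])
E
```

```text
time_s: 6.7
position: [0.6625, -0.1633, 0.1029]
tcp_rot: [[1.0, 0.025, 0.003], [0.025, -1.0, -0.001], [0.003, 0.001, -1.0]]
force: [0.3, 0.1, -0.8]
opening: 0.529
t 6.7 at [ 0.6625 -0.1633  0.1029] op 0.529 F [ 0.3225  0.0933 -0.7653] j [-23.2  42.4  78.8   0.   58.7  65.3]
SHIFT [-2.5 -2.4  2.8] TURN [ 0.07 -0.16  0.04]
```

View pics/hov.png

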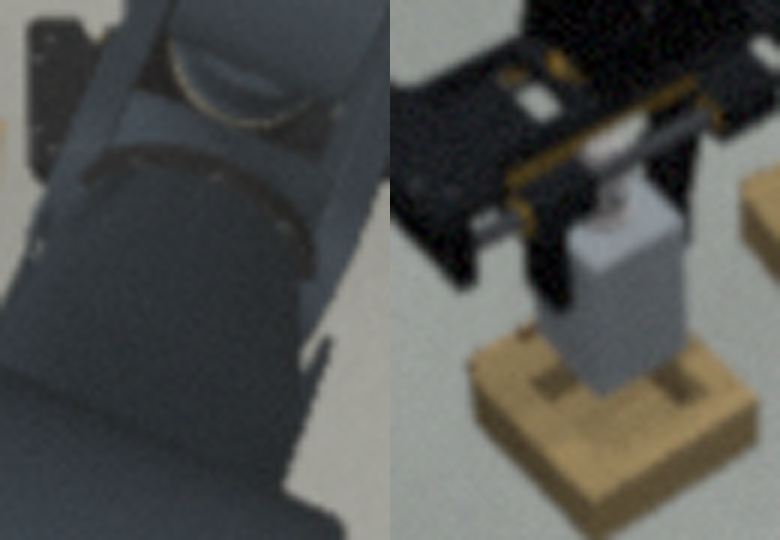

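In the scene half, the flask hangs over the slot with its near bottom corner at crop (212,394) and its top-face corners at (177,237), (215,272) and (293,228). I'll turn those into offsets.

```bash
python3 - <<'E'
from h import *
o=(265,210)
s=bot.read_state();print(s["position"])
zb=.1029-.048
for l,p,z in(("bot near",(212,394),zb),("top near",(215,272),zb+.076),("top R",(293,228),zb+.076),("top L",(177,237),zb+.076),("bot R",(297,337),zb)):
    print(l,onz("scene",crop(o,6,*p),z)-[.6625,-.1633])
go([.66,-.161,.10],1.4)
E
```

```text
[ 0.6626 -0.1637  0.1031]
bot near [ 0.0186 -0.0179]
top near [ 0.0262 -0.0184]
top R [0.0253 0.018 ]
top L [ 0.0028 -0.0196]
bot R [0.0146 0.026 ]
t 6.8 at [ 0.6626 -0.1637  0.1031] op 0.526 F [ 0.404   0.2337 -1.1791] j [-23.2  42.3  78.8  -0.   58.7  65.3]
SHIFT [-2.5 -2.7  3.1] TURN [ 0.08 -0.18  0.02]
```

```bash
python3 -m jog '[[[-2.6,-2.2,2],[0,0,0],1],[[-2.6,-2.2,6],[0,0,0],1],[[-2.6,-2.2,12],[0,0,0],1],[[-2.6,-2.2,18],[0,0,0],1],[[-2.6,-2.2,22],[0,0,0],1],[[-2.6,-2.2,24],[0,0,0],1],[[-2.6,-2.2,24],[0,0,0],1],[[-2.6,-2.2,24],[0,0,0],1]]'
python3 -c "
from h import *
go([.66,-.1615,.054],1.4)"
```

```text
time_s: 7.47
position: [0.6587, -0.1613, 0.0769]
tcp_rot: [[1.0, 0.024, -0.0], [0.024, -1.0, 0.0], [-0.0, -0.0, -1.0]]
force: [0.6, -1.2, -1.5]
opening: 0.526
t 7.47 at [ 0.6587 -0.1613  0.0769] op 0.526 F [ 0.6202 -1.2359 -1.5119] j [-23.2  44.1  80.1  -0.   55.9  65.4]
SHIFT [ 1.3  0.2 22.9] TURN [-0.    0.01 -0.01]
```

```bash
python3 -m jog '[[[1,0,2],[0,0,0],1],[[1,0,4],[0,0,0],1],[[1,0,6],[0,0,0],1],[[1,0,8],[0,0,0],1],[[1,0,10],[0,0,0],1],[[1,0,10],[0,0,0],1]]'
python3 -c "
from h import *
go([.66,-.1615,.054],1.4)"
```

```text
time_s: 7.97
position: [0.6613, -0.1617, 0.0672]
tcp_rot: [[1.0, 0.024, 0.004], [0.024, -1.0, -0.001], [0.003, 0.001, -1.0]]
force: [2.9, 0.5, -0.1]
opening: 0.525
t 7.97 at [ 0.6613 -0.1617  0.0672] op 0.525 F [ 2.9032  0.4797 -0.144 ] j [-23.1  44.9  80.1   0.   54.8  65.4]
SHIFT [-1.3 -0.2 13.2] TURN [ 0.07 -0.2  -0.  ]
```

```bash
python3 -m jog '[[[0,0,3],[0,0,0],1],[[0,0,6],[0,0,0],1],[[0,0,9],[0,0,0],1],[[0,0,11],[0,0,0],1],[[0,0,12],[0,0,0],1],[[0,0,12],[0,0,0],1],[[0,0,12],[0,0,0],1]]'
python3 -c "
from h import *
go([.66,-.1615,.054],1.4)"
```

```text
time_s: 8.55
position: [0.6611, -0.1617, 0.0553]
tcp_rot: [[1.0, 0.024, 0.003], [0.024, -1.0, -0.001], [0.003, 0.001, -1.0]]
force: [4.9, 0.4, -0.6]
opening: 0.52
t 8.55 at [ 0.6611 -0.1617  0.0553] op 0.52 F [ 4.9015  0.4141 -0.5666] j [-23.1  45.8  80.4   0.   53.6  65.5]
SHIFT [-1.1 -0.2  1.3] TURN [ 0.06 -0.17 -0.  ]
```

```bash
python3 -m jog '[[[1,0,0],[0,0,0],1],[[1.5,0,1],[0,0,0],1],[[1.5,0,2],[0,0,0],1],[[1.5,0,2.5],[0,0,0],1],[[1.5,0,2.5],[0,0,0],1]]'
python3 -c "
from h import *
go([.66,-.1615,.054],1.4)"
```

```text
time_s: 8.97
position: [0.6614, -0.1616, 0.0543]
tcp_rot: [[1.0, 0.025, 0.001], [0.025, -1.0, -0.001], [0.0, 0.001, -1.0]]
force: [0.5, -0.8, 9.3]
opening: 0.525
t 8.97 at [ 0.6614 -0.1616  0.0543] op 0.525 F [ 0.5161 -0.7503  9.3325] j [-23.1  45.9  80.2  -0.   53.8  65.5]
SHIFT [-1.4 -0.2  0.3] TURN [ 0.05 -0.03  0.01]
```

```bash
python3 -m jog '[[[0,0,0],[0,0,0],0.5],[[0,0,0],[0,0,0],0.4],[[0,0,0],[0,0,0],0.2],[[0,0,0],[0,0,0],0],[[0,0,0],[0,0,0],0],[[0,0,0],[0,0,0],0],[[0,0,0],[0,0,0],0]]'
python3 -c "
from h import *
go([.6614,-.1616,.2],1.4)"
```

```text
time_s: 9.55
position: [0.6605, -0.161, 0.0521]
tcp_rot: [[1.0, 0.024, -0.002], [0.024, -1.0, 0.001], [-0.002, -0.001, -1.0]]
force: [0.6, -0.3, 1.5]
opening: 0.894
t 9.55 at [ 0.6605 -0.161   0.0521] op 0.894 F [ 0.6386 -0.2895  1.4721] j [-23.1  46.1  80.3  -0.   53.7  65.5]
SHIFT [   0.6    0.6 -147.9] TURN [-0.04  0.1  -0.  ]
```

```bash
python3 -m jog '[[[0,0,-10],[0,0,0],0],[[0,0,-35],[0,0,0],0],[[0,0,-70],[0,0,0],0],[[0,0,-105],[0,0,0],0],[[0,0,-130],[0,0,0],0],[[0,0,-140],[0,0,0],0],[[0,0,-140],[0,0,0],0]]'
python3 -c "
from h import *
go([.424,-.240,.19],1.4)"
```

```text
time_s: 10.13
position: [0.6631, -0.1619, 0.1967]
tcp_rot: [[1.0, 0.025, 0.007], [0.025, -1.0, -0.003], [0.007, 0.003, -1.0]]
force: [0.2, -1.1, 0.9]
opening: 1.0
t 10.13 at [ 0.6631 -0.1619  0.1967] op 1.0 F [ 0.17   -1.0557  0.907 ] j [-23.1  36.1  74.9   0.   68.6  65.5]
SHIFT [-241.    72.2    5.3] TURN [ 0.17 -0.38  0.  ]
```

```bash
python3 -m jog '[[[-20,6,0],[0,0,0],0],[[-55,17,0],[0,0,0],0],[[-95,28,0],[0,0,0],0],[[-135,40,0],[0,0,0],0],[[-175,52,0],[0,0,0],0],[[-210,63,0],[0,0,0],0],[[-232,70,2],[0,0,0],0],[[-240,72,5],[0,0,0],0],[[-240,72,5],[0,0,0],0],[[-240,72,5],[0,0,0],0]]'
python3 - <<'E'
from h import *
go([.424,-.240,.1],1.4)
im=vision.capture("top");i2=vision.capture("scene")
cv2.imwrite("pics/top2.png",im[...,::-1]);cv2.imwrite("pics/scene2.png",i2[...,::-1])
z=lambda im,x,y,w,h,k:cv2.resize(im[y:y+h,x:x+w],None,fx=k,fy=k,interpolation=cv2.INTER_CUBIC)
cv2.imwrite("pics/seat.png",np.vstack([np.hstack([z(im,340,140,50,60,6),z(i2,275,215,60,60,6)]),np.hstack([z(im,360,215,55,35,6),z(i2,200,215,55,35,6)])])[...,::-1])
E
```

```text
time_s: 10.97
position: [0.4231, -0.2388, 0.1868]
tcp_rot: [[1.0, 0.023, -0.001], [0.023, -1.0, 0.001], [-0.001, -0.001, -1.0]]
force: [0.6, 0.0, 0.2]
opening: 1.0
t 10.97 at [ 0.4231 -0.2388  0.1868] op 1.0 F [0.6451 0.0292 0.2092] j [-42.7  22.6 103.8   0.   53.6  46. ]
SHIFT [ 0.9  1.3 86.8] TURN [-0.08  0.04 -0.07]
```

View pics/seat.png

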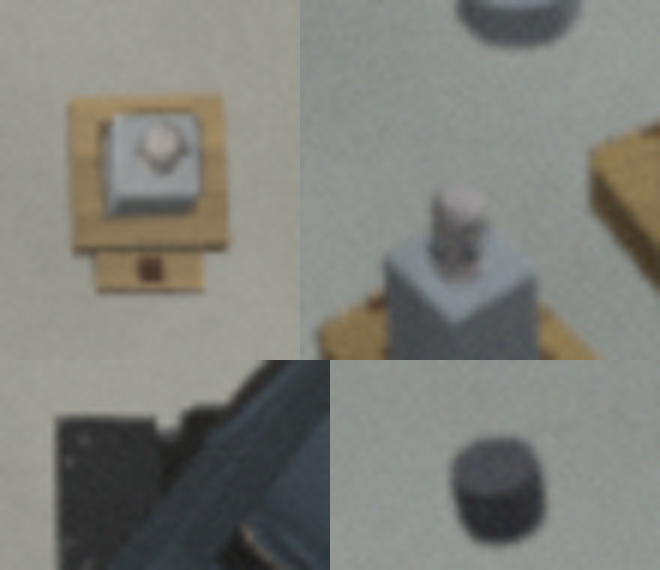

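The flask stands in the square slot, neck top at crop (162,146) in the top view and (163,202) in the scene view. The cap hasn't moved. I'll locate the neck and descend to the cap.

```bash
python3 - <<'E'
from h import *
print("neck",onz("top",crop((340,140),6,162,146),.118),onz("scene",crop((275,215),6,163,202),.118))
for n,o,P in(("top",(340,140),[(112,113),(197,115),(199,194),(113,197)]),("scene",(275,215),[(86,262),(158,322),(236,272)])):
    Q=np.array([onz(n,crop(o,6,*p),.082) for p in P]);print("body top c",(Q[0]+Q[2])/2,Q.tolist())
print(proj("top",[.6614,-.1616,.118]),proj("scene",[.6614,-.1616,.118]))
E
python3 -m jog '[[[0.6,1.2,30],[0,0,0],0],[[0.6,1.2,65],[0,0,0],0],[[0.6,1.2,100],[0,0,0],0],[[0.6,1.2,130],[0,0,0],0],[[0.6,1.2,150],[0,0,0],0],[[0.6,1.2,158],[0,0,0],0],[[0.6,1.2,158],[0,0,0],0],[[0.6,1.2,158],[0,0,0],0]]'
python3 -c "
from h import *
go([.4237,-.240,.005],1.4)"
```

```text
neck [ 0.656  -0.1577] [ 0.6631 -0.1608]
body top c [ 0.6594 -0.1585] [[0.6808134433005554, -0.13547526367180265], [0.680433418798198, -0.1805572736696055], [0.6379416410822487, -0.1815207195893154], [0.6356458426978229, -0.13608844463622488]]
body top c [ 0.6622 -0.1627] [[0.6422734056832415, -0.18472082501367382], [0.6849843772760447, -0.17988389509817565], [0.6820857490729204, -0.14076919161228385]]
[367.8475 162.2075] [301.0629 247.9824]
time_s: 11.73
position: [0.4246, -0.2402, 0.0297]
tcp_rot: [[1.0, 0.026, 0.0], [0.026, -1.0, -0.0], [0.0, 0.0, -1.0]]
force: [-0.1, -0.3, -0.2]
opening: 0.994
t 11.73 at [ 0.4246 -0.2402  0.0297] op 0.994 F [-0.1426 -0.2686 -0.2486] j [-42.6  39.2 109.9   0.   30.9  45.9]
SHIFT [-0.9 -0.2 24.7] TURN [ 0.01 -0.02  0.06]
```

```bash
python3 -m jog '[[[-0.9,0,8],[0,0,0],0],[[-0.9,0,16],[0,0,0],0],[[-0.9,0,22],[0,0,0],0],[[-0.9,0,24],[0,0,0],0],[[-0.9,0,24],[0,0,0],0.2],[[-0.9,0,24],[0,0,0],0.4],[[-0.9,0,24],[0,0,0],0.6],[[-0.9,0,24],[0,0,0],0.8],[[-0.9,0,24],[0,0,0],1],[[-0.9,0,24],[0,0,0],1],[[-0.9,0,24],[0,0,0],1],[[-0.9,0,24],[0,0,0],1]]'
python3 -m jog '[[[0,0,0],[0,0,0],1],[[0,0,0],[0,0,0],1],[[0,0,0],[0,0,0],1]]'
python3 -c "
from h import *
go([.4237,-.240,.19],1.4)"
```

```text
time_s: 12.73
position: [0.4228, -0.2403, 0.0058]
tcp_rot: [[1.0, 0.024, 0.0], [0.024, -1.0, -0.0], [0.0, 0.0, -1.0]]
force: [-1.4, 0.1, -0.4]
opening: 0.48
time_s: 12.98
position: [0.4228, -0.2403, 0.0058]
tcp_rot: [[1.0, 0.024, 0.0], [0.024, -1.0, -0.0], [0.0, 0.0, -1.0]]
force: [0.0, -0.4, 0.6]
opening: 0.439
t 12.98 at [ 0.4228 -0.2403  0.0058] op 0.439 F [ 0.0075 -0.3503  0.6409] j [-42.8  42.  110.5   0.   27.6  45.8]
SHIFT [   0.9   -0.2 -184.2] TURN [ 0.   -0.01 -0.  ]
```

```bash
python3 -m jog '[[[0,0,0],[0,0,0],1],[[0,0,-8],[0,0,0],1],[[0,0,-30],[0,0,0],1],[[0,0,-65],[0,0,0],1],[[0,0,-100],[0,0,0],1],[[0,0,-135],[0,0,0],1],[[0,0,-165],[0,0,0],1],[[0,0,-180],[0,0,0],1],[[0,0,-184],[0,0,0],1],[[0,0,-184],[0,0,0],1]]'
python3 -c "
from h import *
go([.661,-.161,.19],1.4)"
```

```text
time_s: 13.82
position: [0.4232, -0.2405, 0.1911]
tcp_rot: [[1.0, 0.025, 0.002], [0.025, -1.0, -0.002], [0.002, 0.002, -1.0]]
force: [0.2, 0.3, -1.1]
opening: 0.438
t 13.82 at [ 0.4232 -0.2405  0.1911] op 0.438 F [ 0.2441  0.345  -1.0918] j [-42.8  22.2 103.6   0.   54.   45.8]
SHIFT [239.7 -73.7   1.5] TURN [ 0.13 -0.13  0.  ]
```

```bash
python3 -m jog '[[[20,-6,0],[0,0,0],1],[[55,-17,0],[0,0,0],1],[[95,-29,0],[0,0,0],1],[[135,-41,0],[0,0,0],1],[[175,-54,0],[0,0,0],1],[[210,-65,0],[0,0,0],1],[[232,-72,0],[0,0,0],1],[[240,-74,0],[0,0,0],1],[[240,-74,0],[0,0,0],1],[[240,-74,0],[0,0,0],1],[[240,-74,20],[0,0,0],1],[[240,-74,40],[0,0,0],1]]'
python3 -m jog '[[[0,0,0],[0,0,0],1],[[0,0,0],[0,0,0],1],[[0,0,0],[0,0,0],1]]'
python3 - <<'E'
from h import *
go([.661,-.161,.14],1.4)
i2=vision.capture("scene")
cv2.imwrite("pics/cap1.png",cv2.resize(i2[200:280,260:340],None,fx=7,fy=7,interpolation=cv2.INTER_CUBIC)[...,::-1])
E
```

```text
time_s: 14.82
position: [0.6597, -0.1616, 0.1502]
tcp_rot: [[1.0, 0.023, 0.001], [0.023, -1.0, -0.001], [0.001, 0.001, -1.0]]
force: [0.3, 0.1, -0.9]
opening: 0.435
time_s: 15.07
position: [0.6603, -0.1612, 0.1504]
tcp_rot: [[1.0, 0.023, 0.0], [0.023, -1.0, -0.0], [0.0, 0.0, -1.0]]
force: [0.5, 0.3, -0.2]
opening: 0.444
t 15.07 at [ 0.6603 -0.1612  0.1504] op 0.444 F [ 0.5434  0.299  -0.2419] j [-23.1  39.   77.3  -0.   63.7  65.6]
SHIFT [ 0.7 -0.2 10.4] TURN [ 0.01 -0.   -0.07]
```

View pics/cap1.png

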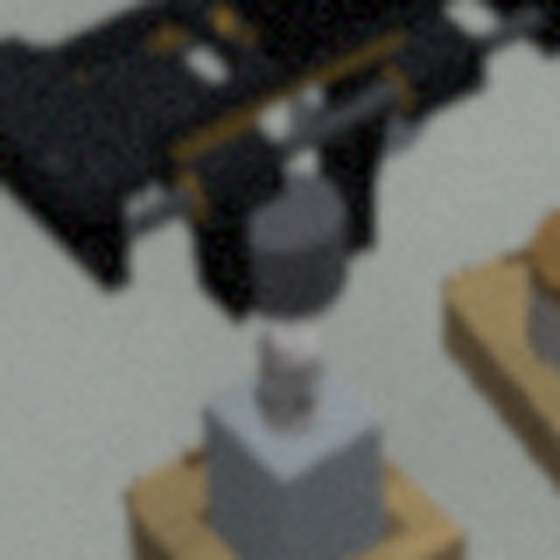

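The cap is held upright above the neck: cap sides at crop x 250–348, neck at x 258–322. I'll check this lateral offset numerically.

```bash
python3 - <<'E'
from h import *
o=(260,200)
im=cv2.imread("pics/cap1.png").astype(int)
print("row190-310 dark? neck rows profile:")
for y in (260,275,350,365,380,395): print(y,im[y,235:370:5].mean(1).astype(int).tolist())
for z in(.1445,.1605,.1765,.118,.106,.09): print(z,(proj("scene",[.6603,-.1612,z])-o+.5)*7-.5)
E
```

```text
row190-310 dark? neck rows profile:
260 [4, 7, 14, 27, 42, 47, 49, 50, 50, 49, 49, 50, 50, 50, 50, 47, 48, 50, 52, 54, 56, 61, 74, 94, 115, 131, 139]
275 [14, 7, 10, 23, 37, 44, 47, 48, 49, 49, 49, 49, 49, 49, 46, 44, 47, 50, 51, 56, 57, 65, 89, 122, 145, 150, 150]
350 [148, 151, 152, 146, 133, 114, 100, 102, 115, 125, 133, 139, 144, 148, 151, 153, 151, 147, 147, 149, 148, 146, 149, 149, 148, 147, 148]
365 [149, 151, 152, 147, 136, 113, 94, 88, 95, 101, 106, 110, 112, 112, 111, 112, 116, 125, 136, 143, 147, 147, 148, 149, 148, 146, 147]
380 [146, 146, 142, 136, 128, 108, 93, 90, 90, 90, 89, 88, 87, 88, 94, 103, 115, 129, 140, 144, 149, 151, 147, 147, 147, 147, 148]
395 [140, 140, 141, 129, 108, 92, 86, 88, 88, 89, 90, 88, 84, 83, 89, 101, 117, 133, 143, 148, 149, 148, 151, 151, 150, 149, 152]
0.1445 [286.6397 279.2757]
0.1605 [284.8442 243.8724]
0.1765 [283.013  207.7678]
0.118 [289.5381 336.4238]
0.106 [290.8206 361.7111]
0.09 [292.5024 394.8729]
```

```bash
python3 - <<'E'
from h import *
o=(260,200);k=7
P=lambda x,y,z:((proj("scene",[.6603+x,-.1612+y,z])-o+.5)*k-.5).round(0)
for z in(.1504,):
    for x in(-.0095,.0095):
        for y in(-.0345,-.0195,.0195,.0345): print(x,y,P(x,y,z))
im=cv2.imread("pics/cap1.png");g=cv2.GaussianBlur(im,(5,5),0).max(2)
m=((g>30)&(g<95)).astype(np.uint8)*255; m[:150]=0;m[325:]=0;m[:,:225]=0;m[:,385:]=0
m=cv2.morphologyEx(m,cv2.MORPH_OPEN,np.ones((15,15)))
c=max(cv2.findContours(m,0,1)[0],key=cv2.contourArea);print("cap mask",cv2.boundingRect(c),cv2.contourArea(c))
th=np.linspace(0,2*np.pi,40)
pts=np.array([P(.0195*np.cos(t),.0195*np.sin(t),z) for z in(.1446,.1766) for t in th],np.float32);print("pred",cv2.boundingRect(pts))
v=im.copy();cv2.drawContours(v,[c],-1,(0,0,255),1);cv2.polylines(v,[cv2.convexHull(pts.astype(int))],True,(0,255,0),1)
nk=np.array([P(.01*np.cos(t)-0*.0,.01*np.sin(t),z) for z in(.086,.114) for t in th]).astype(int);cv2.polylines(v,[cv2.convexHull(nk)],True,(255,255,0),1)
cv2.imwrite("pics/ov.png",v[130:450,130:450])
E
```

```text
-0.0095 -0.0345 [180. 295.]
-0.0095 -0.0195 [219. 275.]
-0.0095 0.0195 [318. 225.]
-0.0095 0.0345 [356. 206.]
0.0095 -0.0345 [213. 330.]
0.0095 -0.0195 [253. 309.]
0.0095 0.0195 [352. 257.]
0.0095 0.0345 [390. 238.]
cap mask (244, 175, 109, 144) 12351.0
pred (222, 166, 126, 157)
```

View pics/ov.png

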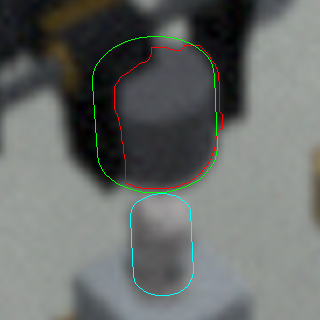

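The overlay settles it. The cap's predicted outline matches its right and bottom edges, and the left side is only hidden by the finger. The neck outline also matches, so the cap is centred over the neck and I can go down.

```bash
python3 -m jog '[[[0.3,0,8],[0,0,0],1],[[0.3,0,16],[0,0,0],1],[[0.3,0,23],[0,0,0],1],[[0.3,0,29],[0,0,0],1],[[0.3,0,34],[0,0,0],1],[[0.3,0,37],[0,0,0],1],[[0.3,0,37],[0,0,0],1],[[0.3,0,37],[0,0,0],1]]'
python3 -c "
from h import *
go([.661,-.161,.0958],1.4)"
```

```text
time_s: 15.78
position: [0.6611, -0.1603, 0.1123]
tcp_rot: [[1.0, 0.024, -0.001], [0.024, -1.0, 0.0], [-0.001, -0.0, -1.0]]
force: [0.5, -0.1, -1.2]
opening: 0.434
t 15.78 at [ 0.6611 -0.1603  0.1123] op 0.434 F [ 0.4992 -0.1209 -1.2064] j [-23.   41.6  78.6  -0.   59.8  65.6]
SHIFT [-0.1  0.7 16.5] TURN [-0.01  0.03  0.  ]
```

Mouth is now at about 0.1065, past the neck's taper with no contact. Press in small steps.

```bash
for i in 1 2; do python3 -m jog '[[[0,0.2,1.5],[0,0,0],1],[[0,0.2,3],[0,0,0],1],[[0,0.2,4.5],[0,0,0],1],[[0,0.2,4.5],[0,0,0],1],[[0,0.2,4.5],[0,0,0],1]]' | egrep 'pos|force|open'; done; python3 -m jog '[[[0,0,1],[0,0,0],1],[[0,0,2],[0,0,0],1],[[0,0,3],[0,0,0],1],[[0,0,3],[0,0,0],1]]'
```

```text
position: [0.6612, -0.1606, 0.1082]
force: [0.5, -0.2, -1.0]
opening: 0.44
position: [0.6615, -0.1612, 0.105]
force: [-1.5, -1.0, 5.5]
opening: 0.437
time_s: 16.95
position: [0.6621, -0.1611, 0.1021]
tcp_rot: [[1.0, 0.024, 0.003], [0.024, -1.0, -0.001], [0.003, 0.001, -1.0]]
force: [0.3, 0.7, -0.8]
opening: 0.438
```

```bash
python3 -m jog '[[[0,0,1.5],[0,0,0],1],[[0,0,3],[0,0,0],1],[[0,0,3],[0,0,0],1],[[0,0,3],[0,0,0],1]]'  | egrep 'pos|force|open'; python3 -m jog '[[[0,0,1],[0,0,0],1],[[0,0,2],[0,0,0],1],[[0,0,2],[0,0,0],1],[[0,0,2],[0,0,0],1]]' | egrep 'pos|force|open';  python3 -m jog '[[[0,0,1],[0,0,0],1],[[0,0,1],[0,0,0],1],[[0,0,1],[0,0,0],1],[[0,0,1],[0,0,0],1]]'
```

```text
position: [0.6607, -0.1606, 0.0967]
force: [0.1, 0.5, 0.1]
opening: 0.436
position: [0.6614, -0.1609, 0.0961]
force: [-1.0, -0.4, 2.4]
opening: 0.438
time_s: 17.95
position: [0.6618, -0.161, 0.0961]
tcp_rot: [[1.0, 0.024, 0.002], [0.024, -1.0, -0.001], [0.002, 0.001, -1.0]]
force: [-1.0, 0.3, 6.8]
opening: 0.438
```

```bash
python3 -m jog '[[[0,0,1],[0,0,0],1],[[0,0,2],[0,0,0],1],[[0,0,2],[0,0,0],1],[[0,0,2],[0,0,0],1],[[0,0,2],[0,0,0],1]]'
```

```text
time_s: 18.37
position: [0.6627, -0.1613, 0.0961]
tcp_rot: [[1.0, 0.025, 0.004], [0.025, -1.0, -0.002], [0.004, 0.002, -1.0]]
force: [-2.7, 0.7, 12.9]
opening: 0.435
```

```bash
python3 -m jog '[[[-0.7,0,0.5],[0,0,0],1],[[-0.7,0,1],[0,0,0],1],[[-0.7,0,1],[0,0,0],1],[[-0.7,0,1],[0,0,0],1],[[-0.7,0,1],[0,0,0],1],[[-0.7,0,1],[0,0,0],1]]'; python3 -m jog '[[[0,0,0],[0,0,0],1],[[0,0,0],[0,0,0],1],[[0,0,0],[0,0,0],1],[[0,0,0],[0,0,0],1],[[0,0,0],[0,0,0],1],[[0,0,0],[0,0,0],1]]'
python3 - <<'E'
from h import *
i2=vision.capture("scene")
go([.661,-.161,.096],1.4)
cv2.imwrite("pics/fin.png",cv2.resize(i2[205:300,255:350],None,fx=6,fy=6,interpolation=cv2.INTER_CUBIC)[...,::-1])
E
```

```text
time_s: 18.87
position: [0.6624, -0.1614, 0.096]
tcp_rot: [[1.0, 0.025, 0.005], [0.025, -1.0, -0.002], [0.005, 0.002, -1.0]]
force: [-3.5, 1.8, 17.6]
opening: 0.438
time_s: 19.37
position: [0.6624, -0.1614, 0.096]
tcp_rot: [[1.0, 0.025, 0.005], [0.025, -1.0, -0.002], [0.005, 0.002, -1.0]]
force: [-3.9, 0.5, 16.8]
opening: 0.441
t 19.42 at [ 0.6624 -0.1614  0.096 ] op 0.437 F [-3.8572  1.9537 15.8257] j [-23.1  42.8  79.2   0.   57.7  65.5]
SHIFT [-1.4 -0.4 -0. ] TURN [ 0.12 -0.29  0.01]
```

View pics/fin.png

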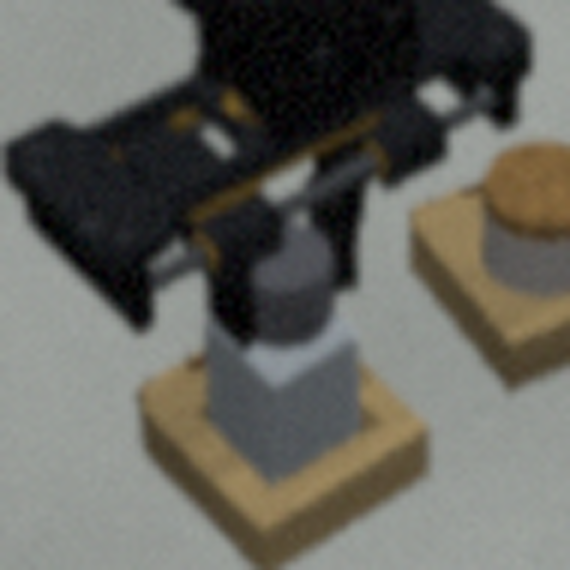

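The picture shows the cap low on the flask, just above its body, with the flask upright in the square slot and the pot still in its place. The hard stop came at TCP z 0.096 (expected 0.0958), and the press is steady at 16–17 N.

```bash
python3 -c "
from rig import bot
print(bot.hand_in()); print(bot.read_state()['force'])"
```

```text
the job is handed in; nothing more can be done
None
the job is handed in; nothing more can be done
```

The flask is back upright in the square-slot holder and was let go. Its snap cap is pressed home on the neck, and I handed in with the robot still pressing on it, at 19.4 s on the robot's clock. The hand-in gave no verdict.

**Flask:** the holder pushed back with about 9 N when the TCP was at z 0.054, the height expected for a seated flask. After release, the pictures showed the flask standing square in the slot.

**Cap:** the push force rose to at least 5.5 N on the beads, then fell to about zero between two readings (the click). The hard stop came at TCP z 0.096, against 0.0958 expected, so the cap did not slip in the grip.

**Last check:** the downward press was steady at 16 to 17 N. The final picture showed the cap down just above the flask body.

**What did not fully agree:**
- A sideways force of about 4 N remained and a small correction did not remove it. At the end the tool was tilted about 0.3° and stood about 1.4 mm from its target in x.
- The two cameras differed by up to 7 mm on where the neck was, and by about 4 mm on the flask body. I placed the cap from where the arm had set the flask down, and an outline check in the scene view agreed with that.
- I did not measure the bystanders again. Only the pot's holder area was in the last picture, and it looked unchanged.

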